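Lock a channel nut into the strut rail by a quarter turn

TASK

Take the channel nut by its orange wing, put it lengthways down into the slot of the strut channel at the yellow marks, push it down against the spring strip, give it a quarter turn and let it come up so that its grooves catch the channel's lips, then let go. The channel does not sit exactly in the middle of its base plate, so feel or look for the slot, and never force the nut (well under 40 N); leave the other things where they are.

Things in the scene. Friction and masses are not known exactly. Their poses are not given: they have to be found in the camera images.
- channel_nut: Loose channel nut, upright on the table: steel block 35 mm long (x), 19.5 wide (y), 10 high, lower long edges rounded 1.2 mm. Two grooves across its top, parallel to y, 6 mm wide, 3 deep, centred 12.25 mm either side of the middle. 0.1 to 0.16 kg. Origin: centre of the underside, z up. It is symmetric: goes in either way round, turns either way.
- wing (a point): Centre of the nut's orange ribbed wing grip, 46 mm above the nut's underside, on a 14 mm stem, below which a round guide boss, 19.4 mm across and 12 high, stands on the block (it keeps the turning nut centred in the slot). Wing: 26 mm long (nut's x), 12 mm thick (nut's y: pinch it across this), from 34 to 58 mm above the underside.
- base_plate: Aluminium base plate, fixed, 190 (x) by 130 (y) by 8 mm; origin: centre of its underside, z up. Along its x axis lies a steel strut channel, 172 mm long with its black end caps, 48 wide, 41 high. The channel sits, fast, anywhere up to 14 mm to either side (y) of the plate's middle line; this offset is not reported: feel or see it.
- marks (a point): Point on the base plate's middle line, 49 mm above its origin, level with the channel's lip tops, at the yellow marks (x = 0). The slot is 22 mm wide, along plate x, off this point in y as the channel is. The lips turn down into hems 2.5 mm thick, 7 mm deep from the lip top. Inside width 43 mm: the nut can turn once its top is below the hems.
- spring_strip (a joint): Depth (m) by which the brass spring strip in the channel is pressed straight down: 0 (top 9 mm below lip top) to 0.013. It pushes up with 4 N at 0, plus 0.8 N per mm. Nut resting at 0: still between the hems; from 0.008 its top is below them (0.010 to 0.011 leaves room to turn); hems caught in the grooves: 0.005; turned but not caught: about 0.008.
- tape_roll: Dark roll of tape, 58 mm across, 19 mm high, lying on the table, a bystander. Origin: centre of the underside.
- hex_driver: Hex driver with red handle, 160 mm long, lying on the table, a bystander. Origin: centre of the underside.
- lens_tube: Black lens tube, 32 mm across, 52 mm high, standing on the table, a bystander. Origin: centre of the underside.

How it is judged:
On the way, in this order (a step that is already met when the one before it is completed fails the run):
1. the nut lies lengthways in the slot at the marks and is pressed down until its top is below the hems (x of channel_nut in the frame of base_plate between -0.012 and 0.012 m and y of channel_nut in the frame of base_plate between -0.018 and 0.018 m and value of joint spring_strip above 0.0078 m and angle between the x axis of channel_nut and the x axis of base_plate, either way round below 0.25 rad), for 0.1 s.
2. the nut is turned a quarter turn under the lips (x of channel_nut in the frame of base_plate between -0.012 and 0.012 m and y of channel_nut in the frame of base_plate between -0.018 and 0.018 m and value of joint spring_strip above 0.003 m and angle between the x axis of channel_nut and the y axis of base_plate, either way round below 0.2 rad), for 0.1 s.
At the end, for the whole second after the job is handed in: The nut sits upright (within 0.08 rad) crosswise in the channel (within 0.15 rad of square), within 12 mm of the marks along the channel, both hems in its grooves (underside 32 to 38 mm above the base plate's origin, spring strip pressed 3.5 to 6.6 mm), at rest and released (x of channel_nut in the frame of base_plate between -0.012 and 0.012 m and y of channel_nut in the frame of base_plate between -0.018 and 0.018 m and value of joint spring_strip between 0.0035 and 0.0066 m and angle between the x axis of channel_nut and the y axis of base_plate, either way round below 0.15 rad and angle between channel_nut's own z axis and vertical below 0.08 rad and z of channel_nut in the frame of base_plate between 0.032 and 0.038 m and linear speed of channel_nut below 0.02 m/s and contact force between the fingers and channel_nut below 0.1 N); the robot touches nothing.
It fails at once if the nut presses on the channel, strip or base plate with more than 40 N (contact force between channel_nut and base_plate above 40 N).
It fails at once if a bystander (tape roll, hex driver, lens tube) is moved by more than 20 mm (distance of any of tape_roll, hex_driver, lens_tube from where it was at the start of the episode above 0.02 m).
It also fails if it takes over 61 s, if anything falls off the work surface, if the arm or the gripper's body presses on something with over 40 N, if the wrist force passes 120 N, or if a joint passes its speed limit or range.

ROBOT

A 6-joint arm with a two-finger parallel gripper is mounted at the origin on a cart in front of the work surface, level with it; the furniture and walls round the work are solid. World frame = base frame: x ahead of the robot, y to its left, z up, the work surface at z = 0. Lengths are in m, angles in rad, forces in N, time in s.
With the tool pointing down it reaches from about 0.3 to 1 m from the base axis. Payload 5.1 kg.
Tool frame: the origin (TCP) lies on the centre line of the jaws, within the pads' length; the fingertips stand 17 mm ahead of it and the grasp point (between the pads) lies 2 mm behind it; z points along the fingers, y is the direction in which the jaws open and shut (so a half turn about z gives the same grasp; the last joint's range is limited). The gripper opens to 95 mm and grips with 3 to 60 N. Pads are 20 mm wide; open, the fingers measure 119 mm over their backs; the gripper's body (75 mm by 180 mm) begins 59 mm behind the grasp point.
Start: joints at [1.175, 0.124, 1.65, -0, 1.367, -0.083], TCP at [0.2, 0.618, 0.232] pointing down, gripper open.
Joint ranges: [-2.61, 2.61], [-1.02, 2.33], [0.03, 2.71], [-1.35, 4.49], [0.32, 2.68], [-2.91, 2.91]. Speed limits (rad/s): [2.57, 2.57, 3.14, 3.14, 3.14, 3.14].

INTERFACE

Orientations are given as [roll, pitch, yaw] about the fixed x, y, z axes, in that order (R = Rz(yaw) Ry(pitch) Rx(roll)).
In Python, from workcell import manip gives the robot as it stands. The module is installed in compiled form; this text tells all that it offers.
- The arm moves only by the tool move_arm, never from a script. Its argument "plan" is a list of rows, each a list of 3 entries, a list of its own where there are three numbers: the opening in per cent of the stroke, from 0 (shut) to 100 (fully open), then the shift along the world's x, y, z in mm, then the turn, a rotation vector about the world's x, y, z in degrees. In form: [[jaw, [x, y, z], [rx, ry, rz]], ...]. A call has 1 to 8 rows; each row is the pose to reach, as a shift and turn from the pose commanded when the call began; what a row does not reach only later rows make up. A row lasts 1/12 s, in which the tool goes at most 41.7 mm and 7.16 degrees, less where a joint would pass 70% of its speed; a pose out of reach is approached as far as the arm can. A call with a gripper value outside its range is refused whole. The fingers move at their own pace and stop on an object; "grip_force" is the grip in N (left out, the last holds). Time passes only in rows, so rows that repeat a pose let the fingers close. It gives the time, the measured TCP pose, the force and the opening at its end, in the units of the state.
- manip.sense(): the state, without advancing time (a new reading comes with each control period).
- manip.camera(name): name is "scene" or "top"; returns the picture (480x640x3 uint8, red, green, blue); there is no depth.
- manip.camera_info(name): a dict with "intrinsics" (3x3 intrinsics, pixels), "k1" (the pictures are not rectified: a ray, as slopes to the right and down, at radius r is drawn at 1 + k1 r^2 times it, then the intrinsics apply), "camera_from_world" (4x4, takes a point from world to camera coordinates). Camera axes: x right, y up, looking along -z (the intrinsics and any distortion apply to the point x, -y, -z); pixel columns grow to the right and rows downward; lengths in m; the calibration is good to about 2 mm. A picture is of the moment at which its call begins. camera_info takes no time and is no camera call.
- manip.sign_off(): hands the job in, once; it reports no verdict.
The state is a dict: "clock": time; "q": joint angles; "dq": joint speeds; "joint_efforts": joint torques, N m; "tool_pos": TCP position; "eef_rot": TCP orientation; "wrist_force": force on the tool from outside, world axes, zero at the start; "ft_torque": the same for the moment, N m; "grip_width": opening from 0.0 (shut) to 1.0 (fully open).
Only numpy, scipy, OpenCV 4.12 (cv2) and the standard library are available. Lean on these libraries where they do the work, as an engineer would, in place of code of your own. Each camera call takes 0.05 s, during which the arm holds its last target. There are 200 camera calls.

## Working session

There is one attempt and no reset: what is moved stays moved. The work goes in short steps, Python scripts to look and compute and a tool call to move; the robot and the scene stay as the last step left them, time stands still between calls to the robot, and variables do not carry over. Pictures are saved under pics/ and viewed, about 8 in all and at most 12, crops included, and the job is handed in when it is done.

Besides the shell and the picture viewer there is one more tool, called as name(argument=value, ...), one argument or row to a line, values as JSON. move_arm: Moves the arm, as the interface text tells. Its arguments: {"type":"object","properties":{"plan":{"type":"array"},"grip_force":{"type":"number"}},"required":["plan"]}

```bash
mkdir -p pics; cat > h.py <<'E'
import numpy as np, cv2
from workcell import manip
def snap(n,f):
    im=manip.camera(n); cv2.imwrite(f,im[:,:,::-1]); return im
def ray(n,u,v):
    c=manip.camera_info(n);K=np.array(c["intrinsics"]);T=np.array(c["camera_from_world"]);k=c["k1"]
    d=np.array([(u-K[0,2])/K[0,0],(v-K[1,2])/K[1,1]]);s=d.copy()
    for _ in range(30): s=d/(1+k*(s@s))
    R=T[:3,:3];o=-R.T@T[:3,3]
    return o,R.T@np.array([s[0],-s[1],-1])
def atz(n,u,v,z):
    o,d=ray(n,u,v);return o+d*(z-o[2])/d[2]
def proj(n,p):
    c=manip.camera_info(n);K=np.array(c["intrinsics"]);T=np.array(c["camera_from_world"]);k=c["k1"]
    q=T[:3,:3]@np.array(p)+T[:3,3];s=np.array([q[0],-q[1]])/-q[2];s=s*(1+k*(s@s))
    return np.array([K[0,0]*s[0]+K[0,2],K[1,1]*s[1]+K[1,2]])
def tri(a,b):
    # a,b=(name,u,v)
    o1,d1=ray(*a);o2,d2=ray(*b);d1/=np.linalg.norm(d1);d2/=np.linalg.norm(d2)
    A=np.stack([d1,-d2],1);t=np.linalg.lstsq(A,o2-o1,rcond=None)[0]
    p,q=o1+t[0]*d1,o2+t[1]*d2;return (p+q)/2,np.linalg.norm(p-q)
E
python3 - <<'E'
from h import *
snap("scene","pics/s1.png");snap("top","pics/t1.png")
for n in("scene","top"):
    o,d=ray(n,320,240);print(n,o,d,manip.camera_info(n)["intrinsics"],manip.camera_info(n)["k1"])
print(manip.sense())
E
```

```text
scene [-0.24519929 -0.27880673  0.65053726] [ 0.75820499  0.36094568 -0.5430011 ] [[469.81010328   0.         319.9475193 ]
 [  0.         469.81010328 238.77702218]
 [  0.           0.           1.        ]] 0.03526617131185947
top [0.37830146 0.10683043 0.9116439 ] [ 0.17569852  0.00628706 -0.98454517] [[477.94885738   0.         315.62925075]
 [  0.         477.94885738 234.0482234 ]
 [  0.           0.           1.        ]] -0.004032211009025582
{'clock': 0.1, 'q': array([ 1.17536120e+00,  1.24439009e-01,  1.65152629e+00, -1.56874581e-05,
        1.36749704e+00, -8.26304977e-02]), 'dq': array([ 0.00123441,  0.00033921, -0.00257069,  0.00027984, -0.0007742 ,
        0.00043891]), 'joint_efforts': array([ 6.70967365e-04, -4.18878722e+01, -3.61097789e+01,  7.77562056e-02,
        4.61286027e-02, -4.84787404e-05]), 'tool_pos': array([0.19986324, 0.61793701, 0.2305171 ]), 'eef_rot': array([-3.13972808e+00, -1.39011338e-04,  2.82879108e+00]), 'wrist_force': array([ 0.05682731, -0.10028893,  0.20283729]), 'ft_torque': array([-0.01049548, -0.0438082 , -0.02267391]), 'grip_width': 1.0027360738785671}
```

View pics/t1.png

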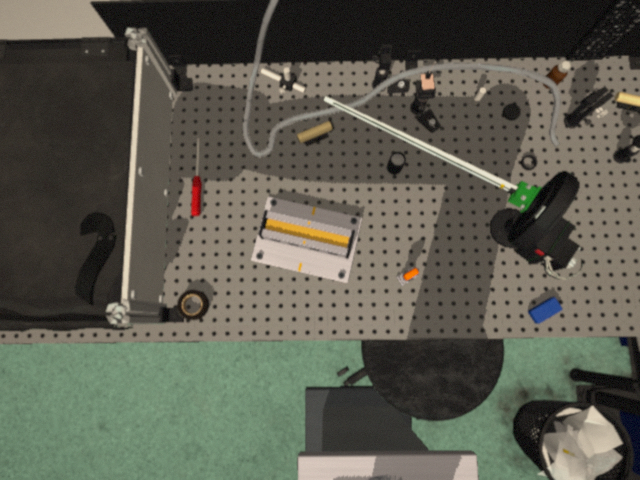

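View pics/s1.png

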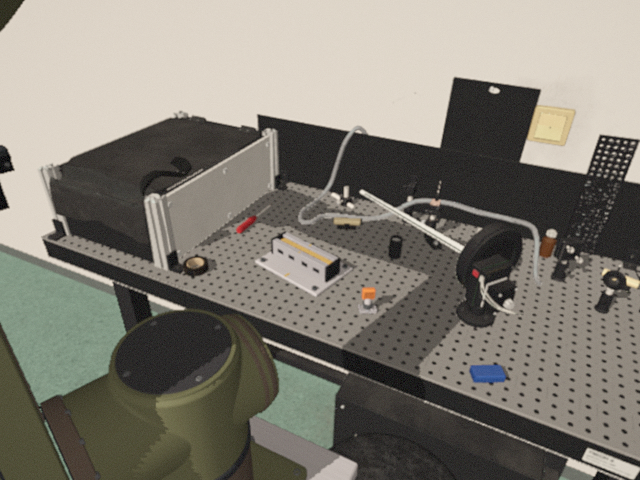

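```bash
python3 - <<'E'
from h import *
a=cv2.imread("pics/t1.png");s=cv2.imread("pics/s1.png")
c=cv2.resize(a[190:290,245:365],None,fx=6,fy=6,interpolation=cv2.INTER_CUBIC)
cv2.imwrite("pics/c1.png",c)
d=cv2.resize(a[255:295,385:430],None,fx=9,fy=9,interpolation=cv2.INTER_CUBIC)
e=cv2.resize(s[280:320,345:390],None,fx=8.875,fy=9,interpolation=cv2.INTER_CUBIC)
cv2.imwrite("pics/c2.png",np.hstack([d,e[:360,:395]]))
E
```

```text
(no output)
```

View pics/c1.png

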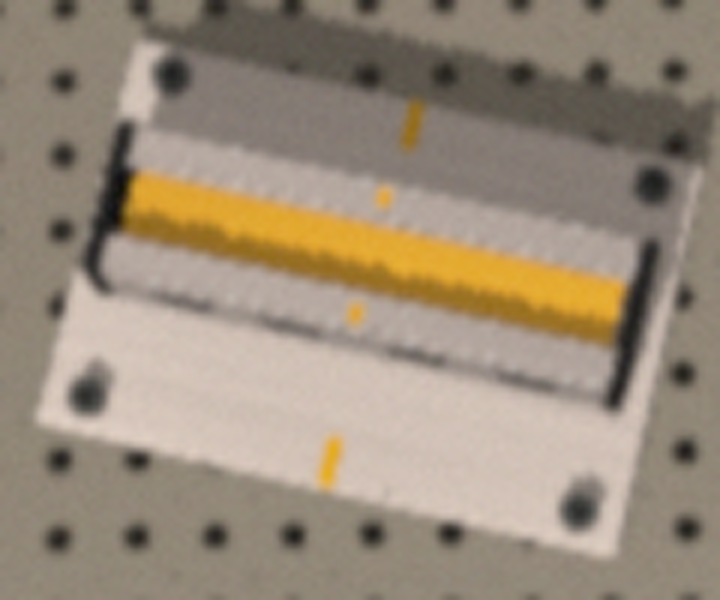

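View pics/c2.png

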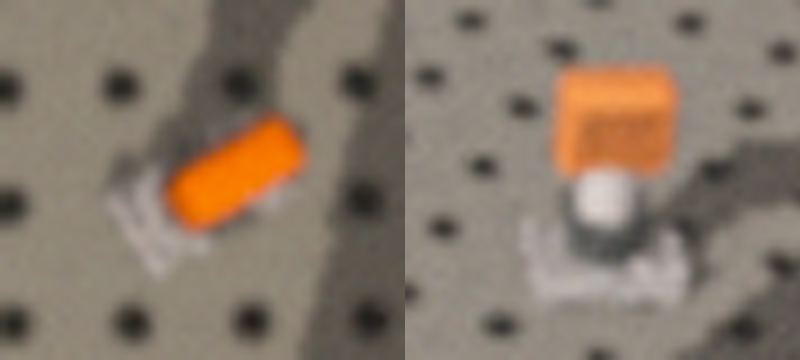

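```bash
cat > fit.py <<'E'
from h import *
from scipy.optimize import minimize
def wingfit(ims,x0,zb=0.0):
    ms={}
    for n,f in ims.items():
        h=cv2.cvtColor(cv2.imread(f),cv2.COLOR_BGR2HSV)
        ms[n]=cv2.GaussianBlur(cv2.resize(cv2.inRange(h,(5,150,90),(16,255,255)),None,fx=4,fy=4,interpolation=cv2.INTER_CUBIC),(0,0),2)/255.
    def cost(p):
        c=0;cs,sn=np.cos(p[2]),np.sin(p[2])
        P=[(p[0]+cs*a-sn*b,p[1]+sn*a+cs*b,z+zb) for a in(-.013,.013) for b in(-.006,.006) for z in(.034,.058)]
        for n,m in ms.items():
            q=np.array([proj(n,x) for x in P]);u0,v0=np.int32(q.mean(0))-25
            hull=cv2.convexHull(np.float32((q+.5)*4-.5-[u0*4,v0*4]))
            s=np.zeros((200,200),np.uint8);cv2.fillConvexPoly(s,np.int32(np.round(hull*16)),255,cv2.LINE_AA,4)
            s=cv2.GaussianBlur(s,(0,0),2)/255.;w=m[v0*4:v0*4+200,u0*4:u0*4+200]
            c+=((s-w)**2).sum()/s.sum()
        return c
    r=None
    for y in np.arange(0,3.1,.35):
        t=minimize(cost,[*x0,y],method="Nelder-Mead",options=dict(initial_simplex=[[*x0,y],[x0[0]+.004,x0[1],y],[x0[0],x0[1]+.004,y],[*x0,y+.3]]))
        if r is None or t.fun<r.fun:r=t
    return r.x,r.fun
E
python3 - <<'E'
from fit import *
up=lambda x,y,ox=245,oy=190,s=6:(ox+(x+.5)/s-.5,oy+(y+.5)/s-.5)
C={k:atz("top",*up(*v),.008)[:2] for k,v in dict(TL=(140,42),TR=(703,167),BR=(615,555),BL=(38,422)).items()}
for k,v in C.items():print(k,v)
ce=sum(C.values())/4;yaw=[np.arctan2(*(b-a)[::-1]) for a,b in((C['TL'],C['TR']),(C['BL'],C['BR']))];print("plate",ce,yaw,[np.linalg.norm(C['TL']-C['TR']),np.linalg.norm(C['TL']-C['BL'])])
M=[atz("top",*up(*v),.049)[:2] for v in((385,197),(356,314))];print("lipmarks",M,(M[0]+M[1])/2)
F=[atz("top",*up(*v),.008)[:2] for v in((413,127),(330,463))];print("platemarks",(F[0]+F[1])/2,np.arctan2(*(F[0]-F[1])[::-1]))
for nm,a,b in(("far edge",(128,172),(625,282)),("near edge",(112,234),(620,344))):
    A,B=[atz("top",*up(*v),.049)[:2] for v in(a,b)];print(nm,A,B,np.arctan2(*(B-A)[::-1]))
x0=atz("top",411,273,.05)[:2];print(x0)
print(wingfit({"top":"pics/t1.png","scene":"pics/s1.png"},x0))
for n in("top","scene"):print(wingfit({n:f"pics/{n[0]}1.png"},x0))
E
```

```text
TL [0.62746342 0.21339284]
TR [0.5827083  0.03122066]
BR [0.45814059 0.06261508]
BL [0.50293034 0.24508836]
plate [0.54281066 0.13807924] [np.float64(-1.811700123908279), np.float64(-1.8114967703836007)] [np.float64(0.18758923616988804), np.float64(0.12850328505919306)]
lipmarks [array([0.56554502, 0.13266093]), array([0.52912685, 0.14186449])] [0.54733593 0.13726271]
platemarks [0.54299305 0.13836516] -0.24740913206882897
far edge [0.57470753 0.21199005] [0.53780596 0.05953693] -1.8082805892936924
near edge [0.55524082 0.21677444] [0.51864036 0.06153772] -1.802339664432616
[ 0.46919195 -0.05075419]Traceback (most recent call last):
  File "<stdin>", line 11, in <module>
  File "fit.py", line 20, in wingfit
    t=minimize(cost,[*x0,y],method="Nelder-Mead",options=dict(initial_simplex=[[*x0,y],[x0[0]+.004,x0[1],y],[x0[0],x0[1]+.004,y],[*x0,y+.3]]))
    res = _minimize_neldermead(fun, x0, args, callback, bounds=bounds,
                               **options)
    fxcc = func(xcc)
    fx = function(np.copy(x), *(wrapper_args + args))
  File "fit.py", line 12, in cost
    q=np.array([proj(n,x) for x in P]);u0,v0=np.int32(q.mean(0))-25
                ~~~~^^^^^
  File "h.py", line 14, in proj
    c=manip.camera_info(n);K=np.array(c["intrinsics"]);T=np.array(c["camera_from_world"]);k=c["k1"]
ValueError: time passes only in moves, steps and waits
```

```bash
python3 - <<'E'
s=open('h.py').read()
s=s.replace("def ray","from functools import lru_cache\n@lru_cache\ndef info(n): return manip.camera_info(n)\ndef ray").replace("c=manip.camera_info(n)","c=info(n)")
open('h.py','w').write(s)
E
python3 - <<'E'
from fit import *
x0=atz("top",411,273,.05)[:2]
print(wingfit({"top":"pics/t1.png","scene":"pics/s1.png"},x0))
for n in("top","scene"):print(wingfit({n:f"pics/{n[0]}1.png"},x0))
E
```

```text
(array([ 0.46830745, -0.05028674,  2.09020128]), np.float64(0.238752174249959))
(array([ 0.46847243, -0.05048332,  2.1116298 ]), np.float64(0.04554025545366769))
(array([ 0.46819842, -0.05009146,  1.87102468]), np.float64(0.16821179565147504))
```

```bash
python3 - <<'E'
from h import *
for a,b in (((327,98),(362,192)),((515,190),(462,250)),((118,313),(152,200)),((138,37),(270,135))):
    print(tri(("top",*a),("scene",*b)))
for a in((192,304),(196,195),(397,163)):print(atz("top",*a,.02))
E
```

```text
(array([0.78957099, 0.09573553, 0.09390555]), np.float64(0.000548519724593515))
(array([ 0.59320589, -0.20694925,  0.12945681]), np.float64(0.02162871359885859))
(array([0.40046546, 0.42604878, 0.16924944]), np.float64(0.0016195371146045668))
(array([0.87951193, 0.42611421, 0.15904762]), np.float64(0.00015442762012591934))
[0.42032963 0.35186099 0.02      ]
[0.62971143 0.35175001 0.02      ]
[ 0.68758466 -0.03966845  0.02      ]
```

move_arm(
  plan=[
    [100, [15, -38, 0], [0, 0, -2.5]],
    [100, [30, -76, 0], [0, 0, -5]],
    [100, [45, -114, 0], [0, 0, -7.5]],
    [100, [60, -152, 0], [0, 0, -10]],
    [100, [75, -190, 0], [0, 0, -12.5]],
    [100, [90, -228, 0], [0, 0, -15]],
    [100, [105, -266, 0], [0, 0, -17.5]],
    [100, [120, -304, 0], [0, 0, -20]],
  ],
  grip_force=25,
)

```text
clock: 0.77
tool_pos: [0.32, 0.3125, 0.2312]
eef_rot: [-3.141, 0.0, 2.478]
wrist_force: [-0.0, -0.4, -0.1]
grip_width: 0.997
```

move_arm(
  plan=[
    [80, [15, -38, 0], [0, 0, -2.5]],
    [80, [30, -76, 0], [0, 0, -5]],
    [80, [45, -114, -5], [0, 0, -7.5]],
    [80, [60, -152, -10], [0, 0, -10]],
    [80, [75, -190, -15], [0, 0, -12.5]],
    [80, [90, -228, -20], [0, 0, -15]],
    [80, [105, -266, -25], [0, 0, -17.5]],
    [80, [120, -304, -35], [0, 0, -20]],
  ],
)

```text
clock: 1.43
tool_pos: [0.4406, 0.0086, 0.1973]
eef_rot: [3.14, 0.001, 2.128]
wrist_force: [0.0, -0.3, 0.2]
grip_width: 0.804
```

move_arm(
  plan=[
    [60, [14, -30, -20], [0, 0, -1]],
    [60, [28, -60, -40], [0, 0, -1.7]],
    [60, [28, -60, -50], [0, 0, -1.7]],
    [60, [28, -60, -50], [0, 0, -1.7]],
    [60, [28, -60, -50], [0, 0, -1.7]],
  ],
)

```text
clock: 1.85
tool_pos: [0.467, -0.0488, 0.1458]
eef_rot: [-3.14, -0.002, 2.101]
wrist_force: [-0.6, 1.1, 0.1]
grip_width: 0.6
```

```bash
python3 - <<'E'
from h import *
s=manip.sense()
for k in("clock","q","tool_pos","eef_rot","wrist_force","ft_torque","grip_width"):print(k,s[k])
E
```

```text
clock 1.85
q [-2.18733695e-01 -2.15566414e-01  2.12584653e+00  4.16165318e-04
  1.23403120e+00 -7.48773195e-01]
tool_pos [ 0.46701204 -0.04879317  0.14582179]
eef_rot [-3.13986828e+00 -2.13817385e-03  2.10069593e+00]
wrist_force [-0.55090052  1.10871144  0.13778303]
ft_torque [-0.04769002  0.03626223  0.00592721]
grip_width 0.5996757953849716
```

move_arm(
  plan=[
    [60, [0, 0, -20], [0, 0, 0]],
    [60, [0, 0, -40], [0, 0, 0]],
    [60, [0, 0, -60], [0, 0, 0]],
    [60, [0, 0, -75], [0, 0, 0]],
    [60, [0, 0, -88], [0, 0, 0]],
    [60, [0, 0, -96], [0, 0, 0]],
    [60, [0, 0, -101], [0, 0, 0]],
    [60, [0, 0, -101], [0, 0, 0]],
  ],
)

```text
clock: 2.52
tool_pos: [0.4677, -0.0484, 0.0457]
eef_rot: [-3.141, -0.0, 2.102]
wrist_force: [-0.5, 0.1, 1.0]
grip_width: 0.602
```

```bash
python3 - <<'E'
from h import *
s=manip.sense()
print(s["tool_pos"],s["eef_rot"],s["wrist_force"])
a=snap("scene","pics/s2.png");b=snap("top","pics/t2.png")
f=lambda i:cv2.resize(i,(400,400),interpolation=cv2.INTER_CUBIC)
cv2.imwrite("pics/c3.png",np.hstack([f(a[230:330,320:420]),f(b[225:325,360:460])])[:,:,::-1])
E
```

```text
[ 0.4677027  -0.04837699  0.04568819] [-3.14140471e+00 -2.80880226e-04  2.10235860e+00] [-0.4674012   0.05866802  0.9698686 ]
```

View pics/c3.png

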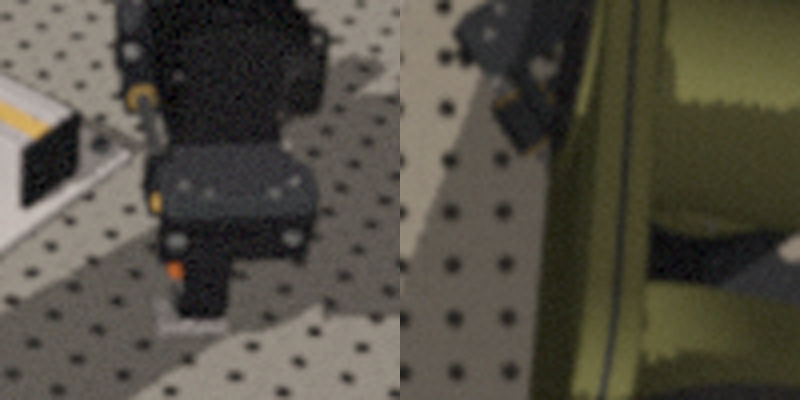

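move_arm(
  plan=[
    [40, [0, 0, 0], [0, 0, 0]],
    [25, [0, 0, 0], [0, 0, 0]],
    [0, [0, 0, 0], [0, 0, 0]],
    [0, [0, 0, 0], [0, 0, 0]],
    [0, [0, 0, 0], [0, 0, 0]],
    [0, [0, 0, 0], [0, 0, 0]],
    [0, [0, 0, 0], [0, 0, 0]],
    [0, [0, 0, 0], [0, 0, 0]],
  ],
  grip_force=40,
)

```text
clock: 3.28
tool_pos: [0.4678, -0.0492, 0.0456]
eef_rot: [-3.141, -0.0, 2.101]
wrist_force: [-1.0, -0.1, 0.7]
grip_width: 0.129
```

move_arm(
  plan=[
    [0, [0, 0, 10], [0, 0, 0]],
    [0, [0, 0, 25], [0, 0, 0]],
    [0, [0, 0, 40], [0, 0, 0]],
    [0, [0, 0, 55], [0, 0, 0]],
    [0, [0, 0, 70], [0, 0, 0]],
    [0, [0, 0, 70], [0, 0, 0]],
    [0, [0, 0, 70], [0, 0, 0]],
  ],
)

```text
clock: 3.87
tool_pos: [0.4686, -0.0494, 0.1169]
eef_rot: [3.14, 0.002, 2.101]
wrist_force: [0.5, 0.5, -1.2]
grip_width: 0.131
```

```bash
python3 - <<'E'
from h import *
s=manip.sense()
print(s["tool_pos"],s["eef_rot"],s["wrist_force"],s["ft_torque"],s["grip_width"])
E
```

```text
[ 0.46860921 -0.04935599  0.11687736] [3.13972267e+00 1.73613995e-03 2.10102013e+00] [ 0.45685745  0.49572257 -1.15773339] [-0.04354187  0.00572201  0.05374518] 0.13138083220782773
```

move_arm(
  plan=[
    [0, [10, 23, 0], [0, 0, -5.5]],
    [0, [20, 46, 0], [0, 0, -11]],
    [0, [30, 70, 0], [0, 0, -16.5]],
    [0, [40, 94, 0], [0, 0, -22]],
    [0, [50, 117, 0], [0, 0, -27.5]],
    [0, [60, 140, 0], [0, 0, -33]],
    [0, [70, 164, 0], [0, 0, -38.5]],
    [0, [79, 187, 0], [0, 0, -44.2]],
  ],
)

```text
clock: 4.53
tool_pos: [0.5463, 0.139, 0.114]
eef_rot: [-3.139, 0.001, 1.325]
wrist_force: [0.4, -0.5, -0.9]
grip_width: 0.127
```

move_arm(
  plan=[
    [0, [0, 0, -5], [0, 0, 0]],
    [0, [0, 0, -10], [0, 0, 0]],
    [0, [0, 0, -13], [0, 0, 0]],
    [0, [0, 0, -13], [0, 0, 0]],
    [0, [0, 0, -13], [0, 0, 0]],
  ],
)

```text
clock: 4.95
tool_pos: [0.546, 0.1368, 0.1018]
eef_rot: [-3.14, 0.001, 1.329]
wrist_force: [-0.6, 0.1, -0.5]
grip_width: 0.129
```

```bash
python3 - <<'E'
from h import *
s=manip.sense()
print(s["tool_pos"],s["eef_rot"],s["wrist_force"],s["ft_torque"],s["grip_width"])
a=snap("scene","pics/s3.png");b=snap("top","pics/t3.png")
f=lambda i:cv2.resize(i,(400,400),interpolation=cv2.INTER_CUBIC)
cv2.imwrite("pics/c4.png",np.hstack([f(a[210:310,250:350]),f(b[190:290,255:355])])[:,:,::-1])
E
```

```text
[0.54603849 0.13682817 0.10175088] [-3.13986060e+00  8.42626282e-04  1.32881366e+00] [-0.55184377  0.0869128  -0.48730136] [-0.11775478  0.0697131  -0.01854972] 0.12945912292244136
```

View pics/c4.png

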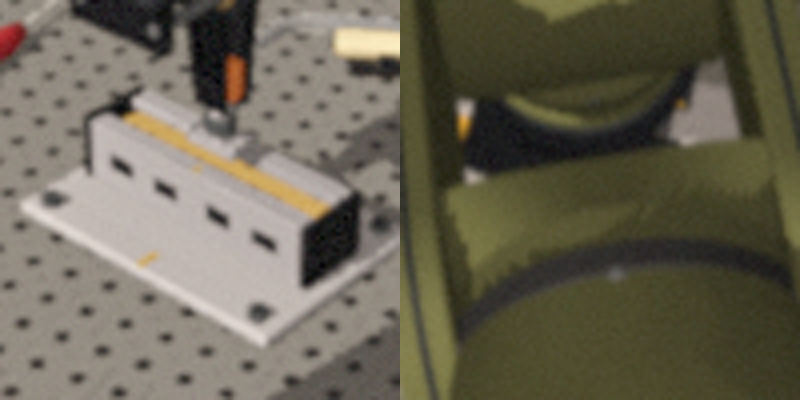

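move_arm(
  plan=[
    [0, [0, 0, -2], [0, 0, 0]],
    [0, [0, 0, -4], [0, 0, 0]],
    [0, [0, 0, -6], [0, 0, 0]],
    [0, [0, 0, -7], [0, 0, 0]],
    [0, [0, 0, -8], [0, 0, 0]],
    [0, [0, 0, -8.5], [0, 0, 0]],
    [0, [0, 0, -9], [0, 0, 0]],
    [0, [0, 0, -9], [0, 0, 0]],
  ],
)

```text
clock: 5.72
tool_pos: [0.5469, 0.1378, 0.0936]
eef_rot: [-3.141, 0.0, 1.33]
wrist_force: [-0.3, 0.3, -1.0]
grip_width: 0.132
```

move_arm(
  plan=[
    [0, [0, 0, -0.5], [0, 0, 0]],
    [0, [0, 0, -1], [0, 0, 0]],
    [0, [0, 0, -1], [0, 0, 0]],
    [0, [0, 0, -1], [0, 0, 0]],
  ],
)

```text
clock: 6.05
tool_pos: [0.5469, 0.1378, 0.0927]
eef_rot: [3.142, 0.0, 1.33]
wrist_force: [0.5, -0.9, -1.5]
grip_width: 0.133
```

move_arm(
  plan=[
    [0, [0, 0, -0.5], [0, 0, 0]],
    [0, [0, 0, -1], [0, 0, 0]],
    [0, [0, 0, -1], [0, 0, 0]],
    [0, [0, 0, -1], [0, 0, 0]],
  ],
)

```text
clock: 6.38
tool_pos: [0.5469, 0.1378, 0.0917]
eef_rot: [-3.141, 0.0, 1.33]
wrist_force: [-0.4, -0.2, -1.2]
grip_width: 0.13
```

move_arm(
  plan=[
    [0, [0, 0, -0.5], [0, 0, 0]],
    [0, [0, 0, -1], [0, 0, 0]],
    [0, [0, 0, -1], [0, 0, 0]],
    [0, [0, 0, -1], [0, 0, 0]],
  ],
)

```text
clock: 6.72
tool_pos: [0.5468, 0.1378, 0.0907]
eef_rot: [-3.141, 0.0, 1.33]
wrist_force: [-1.0, -0.0, -0.6]
grip_width: 0.128
```

move_arm(
  plan=[
    [0, [0, 0, -0.5], [0, 0, 0]],
    [0, [0, 0, -1], [0, 0, 0]],
    [0, [0, 0, -1.5], [0, 0, 0]],
    [0, [0, 0, -2], [0, 0, 0]],
    [0, [0, 0, -2], [0, 0, 0]],
    [0, [0, 0, -2], [0, 0, 0]],
  ],
)

```text
clock: 7.22
tool_pos: [0.5468, 0.1378, 0.0887]
eef_rot: [-3.141, 0.0, 1.33]
wrist_force: [0.8, -0.5, -1.8]
grip_width: 0.128
```

move_arm(
  plan=[
    [0, [0, 0, -0.5], [0, 0, 0]],
    [0, [0, 0, -1], [0, 0, 0]],
    [0, [0, 0, -1.5], [0, 0, 0]],
    [0, [0, 0, -2], [0, 0, 0]],
    [0, [0, 0, -2], [0, 0, 0]],
    [0, [0, 0, -2], [0, 0, 0]],
  ],
)

```text
clock: 7.72
tool_pos: [0.5469, 0.1378, 0.0867]
eef_rot: [-3.141, 0.0, 1.33]
wrist_force: [-0.3, 1.1, -1.5]
grip_width: 0.128
```

move_arm(
  plan=[
    [0, [0, 0, -0.5], [0, 0, 0]],
    [0, [0, 0, -1], [0, 0, 0]],
    [0, [0, 0, -1.5], [0, 0, 0]],
    [0, [0, 0, -2], [0, 0, 0]],
    [0, [0, 0, -2], [0, 0, 0]],
    [0, [0, 0, -2], [0, 0, 0]],
  ],
)

```text
clock: 8.22
tool_pos: [0.547, 0.1378, 0.0852]
eef_rot: [3.141, -0.0, 1.33]
wrist_force: [-1.4, 0.3, 2.9]
grip_width: 0.129
```

move_arm(
  plan=[
    [0, [0, 0, -0.5], [0, 0, 0]],
    [0, [0, 0, -1], [0, 0, 0]],
    [0, [0, 0, -1.5], [0, 0, 0]],
    [0, [0, 0, -2], [0, 0, 0]],
    [0, [0, 0, -2], [0, 0, 0]],
    [0, [0, 0, -2], [0, 0, 0]],
  ],
)

```text
clock: 8.72
tool_pos: [0.547, 0.1378, 0.0829]
eef_rot: [3.141, -0.0, 1.33]
wrist_force: [-2.8, -0.8, 4.8]
grip_width: 0.13
```

move_arm(
  plan=[
    [0, [-0.3, 0, -1], [0, 0, 0]],
    [0, [-0.3, 0, -2], [0, 0, 0]],
    [0, [-0.3, 0, -3], [0, 0, 0]],
    [0, [-0.3, 0, -4], [0, 0, 0]],
    [0, [-0.3, 0, -4], [0, 0, 0]],
    [0, [-0.3, 0, -4], [0, 0, 0]],
  ],
)

```text
clock: 9.22
tool_pos: [0.547, 0.1378, 0.0795]
eef_rot: [3.141, -0.0, 1.33]
wrist_force: [-3.2, -0.1, 6.9]
grip_width: 0.129
```

```bash
python3 - <<'E'
from h import *
s=manip.sense()
print(s["tool_pos"],s["eef_rot"],s["wrist_force"],s["ft_torque"],s["grip_width"])
E
```

```text
[0.54700519 0.1378404  0.07947527] [ 3.14087283e+00 -2.34294964e-04  1.32956515e+00] [-3.15981813 -0.10125177  6.85946832] [-0.13748656  0.68433073 -0.02305038] 0.12871757751171584
```

move_arm(
  plan=[
    [0, [-0.5, 0, 0], [0, 0, 0]],
    [0, [-0.5, 0, -1], [0, 0, 0]],
    [0, [-0.5, 0, -2], [0, 0, 0]],
    [0, [-0.5, 0, -2], [0, 0, 0]],
    [0, [-0.5, 0, -2], [0, 0, 0]],
  ],
)

```text
clock: 9.63
tool_pos: [0.5469, 0.1379, 0.0779]
eef_rot: [3.14, -0.001, 1.33]
wrist_force: [-3.0, -0.2, 8.6]
grip_width: 0.129
```

move_arm(
  plan=[
    [0, [-0.5, 0, -1], [0, 0, 0]],
    [0, [-0.5, 0, -2], [0, 0, 0]],
    [0, [-0.5, 0, -3], [0, 0, 0]],
    [0, [-0.5, 0, -3], [0, 0, 0]],
    [0, [-0.5, 0, -3], [0, 0, 0]],
  ],
)

```text
clock: 10.05
tool_pos: [0.5469, 0.1378, 0.0755]
eef_rot: [3.139, -0.001, 1.33]
wrist_force: [-3.6, -0.7, 10.4]
grip_width: 0.135
```

```bash
python3 - <<'E'
from h import *
s=manip.sense()
print(s["tool_pos"],s["eef_rot"],s["wrist_force"],s["ft_torque"],s["grip_width"])
a=snap("scene","pics/s4.png");b=snap("top","pics/t4.png")
f=lambda i:cv2.resize(i,(600,600),interpolation=cv2.INTER_CUBIC)
cv2.imwrite("pics/c5.png",f(a[220:300,265:345])[:,:,::-1])
E
```

```text
[0.54687829 0.13784854 0.07552403] [ 3.13895492e+00 -7.68878752e-04  1.32960563e+00] [-3.6357929  -0.67617516 10.44758697] [-0.24999427  0.65187366  0.00798421] 0.13498232132466703
```

View pics/c5.png

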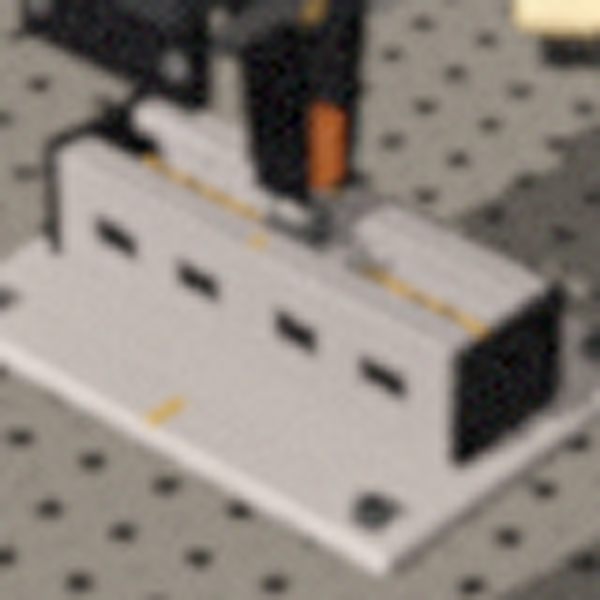

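move_arm(
  plan=[
    [0, [-0.4, 0, -0.3], [0, 0, 0]],
    [0, [-0.8, 0, -0.6], [0, 0, 0]],
    [0, [-0.8, 0, -0.6], [0, 0, 0]],
  ],
)

```text
clock: 10.4
tool_pos: [0.5468, 0.1379, 0.0753]
eef_rot: [3.137, -0.001, 1.33]
wrist_force: [-2.5, -0.9, 10.2]
grip_width: 0.132
```

move_arm(
  plan=[
    [0, [0, 0, 0], [0, 0, 4]],
    [0, [0, 0, 0], [0, 0, 8]],
    [0, [0, 0, 0], [0, 0, 12]],
    [0, [0, 0, 0], [0, 0, 16]],
    [0, [0, 0, 0], [0, 0, 20]],
    [0, [0, 0, 0], [0, 0, 20]],
  ],
)

```text
clock: 10.9
tool_pos: [0.5472, 0.1379, 0.0756]
eef_rot: [3.136, 0.0, 1.681]
wrist_force: [-1.4, -1.3, 9.9]
grip_width: 0.132
```

```bash
python3 - <<'E'
from h import *
s=manip.sense()
print(s["q"],s["tool_pos"],s["eef_rot"],s["wrist_force"],s["ft_torque"],s["grip_width"])
E
```

```text
[ 1.51954982e-01  8.31263768e-02  1.97261488e+00 -6.15483981e-04
  1.08035177e+00  4.20945172e-02] [0.54715763 0.13786292 0.07556228] [3.13607507e+00 3.12605505e-04 1.68094434e+00] [-1.43933613 -1.33655376  9.9171531 ] [-0.2947877   0.16111162 -0.00176145] 0.13196682037325688
```

move_arm(
  plan=[
    [0, [0, 0, 0], [0, 0, 4]],
    [0, [0, 0, 0], [0, 0, 8]],
    [0, [0, 0, 0], [0, 0, 12]],
    [0, [0, 0, 0], [0, 0, 16]],
    [0, [0, 0, 0], [0, 0, 20]],
    [0, [0, 0, 0], [0, 0, 25]],
    [0, [0, 0, 0], [0, 0, 25]],
  ],
)

```text
clock: 11.48
tool_pos: [0.5474, 0.138, 0.0757]
eef_rot: [3.136, 0.003, 2.118]
wrist_force: [-1.0, -1.2, 10.5]
grip_width: 0.13
```

```bash
python3 - <<'E'
from h import *
s=manip.sense()
print(s["q"],s["tool_pos"],s["eef_rot"],s["wrist_force"],s["ft_torque"],s["grip_width"])
E
```

```text
[ 1.51992313e-01  8.31470740e-02  1.97240705e+00 -3.80951070e-04
  1.08000393e+00 -3.94802309e-01] [0.54735838 0.13797249 0.07566014] [3.13615193e+00 2.63217262e-03 2.11776233e+00] [-1.02623773 -1.19697172 10.51604486] [-0.13992416  0.16368915 -0.0437884 ] 0.1296281224287594
```

move_arm(
  plan=[
    [0, [0, 0, 0], [0, 0, 5]],
    [0, [0, 0, 0], [0, 0, 10]],
    [0, [0, 0, 0], [0, 0, 15]],
    [0, [0, 0, 0], [0, 0, 20]],
    [0, [0, 0, 0], [0, 0, 25]],
    [0, [0, 0, 0], [0, 0, 25]],
  ],
)

```text
clock: 11.98
tool_pos: [0.5475, 0.1381, 0.0758]
eef_rot: [3.137, 0.005, 2.554]
wrist_force: [-0.1, -0.0, 9.8]
grip_width: 0.135
```

move_arm(
  plan=[
    [0, [0, 0, 0], [0, 0, 5]],
    [0, [0, 0, 0], [0, 0, 10]],
    [0, [0, 0, 0], [0, 0, 15]],
    [0, [0, 0, 0], [0, 0, 20]],
    [0, [0, 0, 0], [0, 0, 20]],
    [0, [0, 0, 0], [0, 0, 20]],
  ],
)

```text
clock: 12.48
tool_pos: [0.5475, 0.1382, 0.0758]
eef_rot: [3.139, 0.006, 2.9]
wrist_force: [0.1, 0.4, 10.0]
grip_width: 0.13
```

```bash
python3 - <<'E'
from h import *
s=manip.sense()
print(s["q"],s["tool_pos"],s["eef_rot"],s["wrist_force"],s["ft_torque"],s["grip_width"])
E
```

```text
[ 1.52162041e-01  8.30970479e-02  1.97219312e+00  2.42415177e-04
  1.07966151e+00 -1.17758754e+00] [0.54753896 0.13824972 0.07580105] [3.13884996 0.00605196 2.90042399] [ 0.14100976  0.43832773 10.01832169] [ 0.1075297   0.06641848 -0.04710357] 0.12994495886586263
```

move_arm(
  plan=[
    [0, [0, 0, 1], [0, 0, 0]],
    [0, [0, 0, 2], [0, 0, 0]],
    [0, [0, 0, 3], [0, 0, 0]],
    [0, [0, 0, 3], [0, 0, 0]],
    [0, [0, 0, 3], [0, 0, 0]],
  ],
)

```text
clock: 12.9
tool_pos: [0.5475, 0.1382, 0.0785]
eef_rot: [3.139, 0.006, 2.9]
wrist_force: [0.8, 0.5, 8.2]
grip_width: 0.128
```

move_arm(
  plan=[
    [0, [0, 0, 0.5], [0, 0, 0]],
    [0, [0, 0, 1], [0, 0, 0]],
    [0, [0, 0, 1.5], [0, 0, 0]],
    [0, [0, 0, 1.5], [0, 0, 0]],
    [0, [0, 0, 1.5], [0, 0, 0]],
  ],
)

```text
clock: 13.32
tool_pos: [0.5475, 0.1382, 0.0797]
eef_rot: [3.139, 0.006, 2.9]
wrist_force: [1.6, 0.0, 7.8]
grip_width: 0.129
```

move_arm(
  plan=[
    [0, [0, 0, 0.5], [0, 0, 0]],
    [0, [0, 0, 0.5], [0, 0, 0]],
    [0, [0, 0, 0.5], [0, 0, 0]],
  ],
)

```text
clock: 13.57
tool_pos: [0.5474, 0.1383, 0.0801]
eef_rot: [3.139, 0.006, 2.9]
wrist_force: [1.1, 0.7, 7.1]
grip_width: 0.131
```

move_arm(
  plan=[
    [16, [0, 0, 0], [0, 0, 0]],
    [20, [0, 0, 0], [0, 0, 0]],
    [30, [0, 0, 0], [0, 0, 0]],
    [45, [0, 0, 0], [0, 0, 0]],
    [50, [0, 0, 0], [0, 0, 0]],
    [50, [0, 0, 0], [0, 0, 0]],
  ],
)

```text
clock: 14.07
tool_pos: [0.5443, 0.1377, 0.0775]
eef_rot: [-3.141, -0.001, 2.9]
wrist_force: [-0.1, 0.1, -0.0]
grip_width: 0.422
```

move_arm(
  plan=[
    [50, [0, 0, 10], [0, 0, 0]],
    [50, [0, 0, 25], [0, 0, 0]],
    [50, [0, 0, 45], [0, 0, 0]],
    [50, [0, 0, 70], [0, 0, 0]],
    [50, [0, 0, 100], [0, 0, 0]],
    [50, [-30, 0, 120], [0, 0, 0]],
    [50, [-65, 0, 135], [0, 0, 0]],
    [50, [-100, 0, 140], [0, 0, 0]],
  ],
)

```text
clock: 14.73
tool_pos: [0.4454, 0.138, 0.2222]
eef_rot: [3.139, 0.005, 2.9]
wrist_force: [-0.3, -0.2, 0.9]
grip_width: 0.502
```

move_arm(
  plan=[
    [50, [-30, 0, 0], [0, 0, 0]],
    [50, [-60, 0, 0], [0, 0, 0]],
    [50, [-80, 0, 0], [0, 0, 0]],
    [50, [-80, 0, 0], [0, 0, 0]],
  ],
)

```text
clock: 15.07
tool_pos: [0.3623, 0.1379, 0.2187]
eef_rot: [3.141, 0.001, 2.902]
wrist_force: [0.5, 0.9, 0.1]
grip_width: 0.499
```

```bash
python3 - <<'E'
from h import *
s=manip.sense()
print(s["tool_pos"],s["wrist_force"],s["grip_width"])
a=snap("scene","pics/s5.png");b=snap("top","pics/t5.png")
f=lambda i:cv2.resize(i,(400,400),interpolation=cv2.INTER_CUBIC)
cv2.imwrite("pics/c6.png",np.hstack([f(a[220:300,265:345]),f(b[190:290,255:355])])[:,:,::-1])
E
```

```text
[0.36234321 0.13791951 0.21869964] [0.52340302 0.89445987 0.06773785] 0.4987234372615069
```

View pics/c6.png

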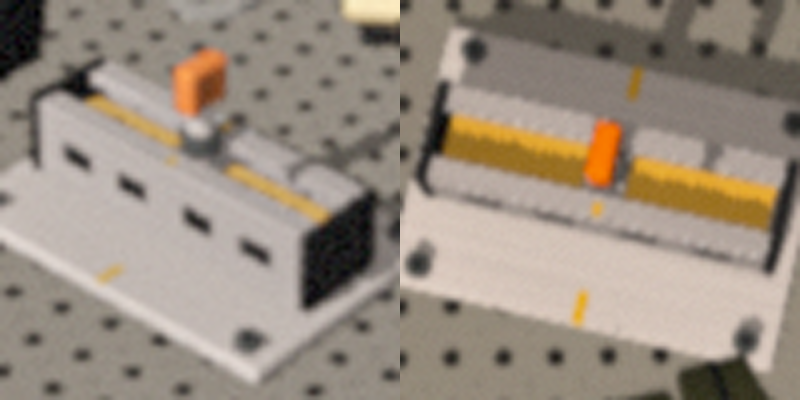

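```bash
python3 - <<'E'
from fit import *
for z in(.029,.032,.035,.038,.041):print(z,*wingfit({"top":"pics/t5.png","scene":"pics/s5.png"},(.547,.137),z))
E
```

```text
0.029 [ 0.55016241  0.13848967 -0.15881118] 0.38037264347652344
0.032 [ 0.54906515  0.13821941 -0.15770463] 0.3124689087343095
0.035 [ 0.54838808  0.13791025 -0.16455519] 0.29181375009319904
0.038 [ 0.54771517  0.13765357 -0.15643992] 0.30143758556964534
0.041 [0.54672998 0.137421   2.99774281] 0.34108060459715656
```

```bash
python3 - <<'E'
from fit import *
print(wingfit({"top":"pics/t5.png"},(.547,.137),.035))
manip.sign_off()
E
```

```text
(array([ 0.54820241,  0.13793876, -0.23968774]), np.float64(0.06949727442037691))
the job is handed in; nothing more can be done
```

The nut is in the channel at the marks, turned crosswise with both hems apparently in its grooves, and released. I handed the job in at about 15 s; no verdict is reported.

- **Insertion:** I gripped the wing and lowered the nut lengthways into the slot, which sits about 4 mm off the plate's middle line. I then pressed it until the strip was about 10 mm down. The strongest upward reading was about 10 N, with up to 3.6 N sideways.
- **Turn and catch:** The quarter turn went freely. I let the nut rise until both the force and the height read about 5.5 mm on the strip, below the 8 mm of an uncaught nut, and then opened the jaws.
- **Last checks:** The final pictures show the nut upright and crosswise at the marks. Fitting the wing in both cameras put the underside best at about 35 mm, though heights of 32–38 mm fit almost as well. The nut's centre came out within about 1 mm of the marks.
- **Disagreement:** The two-camera fit gave a yaw of −0.16 rad, while the top camera alone gave −0.24 rad; exactly square is about −0.24. I trust the top camera, because the scene camera also misread the yaw before the grasp. Either reading is within the 0.15 rad limit.
- **Not checked:** I did not measure the bystanders again. The arm's path stayed clear of them.

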